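# Dock the bench scraper and shut its keeper

### The job

Put the orange-handled bench scraper away in the blue dock: slide the red keeper fully open by its post, slide the blade edgewise under the dock's lips until it is fully home with the orange bar against the dock, then slide the keeper fully shut behind the bar so it is locked in. Leave the motors and the other things on the bench where they are.

Things in the scene. Friction and masses are not known exactly. Their poses are not given: they have to be found in the camera images.
- scraper: Loose bench scraper, 0.35 kg, lying flat. Steel blade 80 mm wide, 4 mm thick, on the bench; along the blade's rear edge an orange grip bar 86 mm long (along y), 22 mm deep (along x), 26 mm tall. Origin: under the centre of the grip bar, on the bench. +x points along the blade, whose front edge is 116 mm from the origin (105 mm beyond the bar's front face); z up.
- dock: Blue steel dock fixed to the bench, 122 mm deep, 15 mm tall. Origin: centre of its mouth, on the bench. +x points into it (the way the blade goes in), z up. Channel 86 mm wide (flared to 104 mm in the first 25 mm), 114 mm deep; its floor is the bench. Lips overhang both sides, leaving the middle 40 mm open above; undersides 9 mm, tops 15 mm above the bench.
- dock_home (a point): Where the scraper's origin is when it is home: on the bench 11 mm in front of the dock's mouth (dock x = -11 mm, y = 0). Then the bar's front face meets the mouth and both x axes are parallel. Same axes as the dock.
- keeper_guide (a point): Centre of the keeper's guide, on the bench, at dock x = -34, y = -114 mm: two fixed dark cheeks 18 mm tall, spanning dock x -46 to -22 and y -165 to -64 mm.
- keeper (a joint): Red keeper bar 10 mm thick, 90 mm long, top 18 mm above the bench, at dock x -39 to -29 mm, sliding along dock y. 0 = fully shut (inner end at dock y = -18 mm, across the scraper's path and, later, behind its bar); 0.048 m = fully open (inner end at y = -66 mm, clear). Opens towards dock -y, stays where left, moves with about 2 N.
- keeper_post (a point): Point on the axis of the keeper's upright red post (14 mm diameter, from 18 to 62 mm above the bench), 42 mm above the bench. At dock x = -34 mm, y = -98 mm when shut, -146 mm when open.
- motor_a: Bystander: black finned motor housing, 60 x 60 x 93 mm, upright. Origin under its centre.
- motor_b: Bystander: another such motor housing.
- motor_c: Bystander: a third such motor housing.
- nylon_ring: Bystander: white ring, 96 mm diameter, 32 mm tall, lying flat. Origin under its centre.
- copper_ring: Bystander: copper ring, 70 mm diameter, 28 mm tall, lying flat. Origin under its centre.
- bushing: Bystander: steel cylinder 44 mm diameter, 40 mm tall, upright. Origin under its centre.

How it is judged:
On the way, in this order (a step that is already met when the one before it is completed fails the run):
1. the keeper is opened clear of the scraper's path (at least 28 mm) (value of joint keeper above 0.028 m), for 0.2 s.
2. the scraper is home in the dock, its bar within 6 mm of the mouth (x of scraper in the frame of dock between -0.017 and -0.005 m and y of scraper in the frame of dock between -0.012 and 0.012 m and angle between the x axis of scraper and the x axis of dock, either way round below 0.1 rad and z of scraper in the frame of dock between -0.006 and 0.006 m), for 0.2 s.
At the end, for the whole second after the job is handed in: The scraper lies flat and at rest in the dock, blade under the lips, its bar within 6 mm of the mouth, centred within 12 mm and parallel within 0.1 rad; the keeper is shut to within 10 mm (all of step 2 and value of joint keeper below 0.01 m and linear speed of scraper below 0.01 m/s); the robot touches nothing.
It fails at once if a bystander on the bench is shifted more than 25 mm or knocked over (distance of any of motor_a, motor_b, motor_c, nylon_ring, copper_ring, bushing from where it was at the start of the episode above 0.025 m or angle between any of motor_a, motor_b, motor_c's own z axis and vertical above 0.5 rad).
It also fails if it takes over 64 s, if anything falls off the work surface, if the arm or the gripper's body presses on something with over 40 N, if the wrist force passes 120 N, or if a joint passes its speed limit or range.

### The arm

A 7-joint arm with a two-finger parallel gripper is mounted at the origin on the work surface. World frame = base frame: x ahead of the robot, y to its left, z up, the work surface at z = 0. Lengths are in m, angles in rad, forces in N, time in s.
With the tool pointing down it reaches from about 0.4 to 0.9 m from the base axis. Payload 5.6 kg.
Tool frame: the origin (TCP) lies midway between the tips of the shut fingers; the grasp point (between the pads) lies 19 mm behind it; z points along the fingers, y is the line along which they close (so a half turn about z gives the same grasp; the last joint's range is limited). The gripper opens to 92 mm and grips with 3 to 60 N. Pads are 20 mm wide; open, the fingers measure 128 mm over their backs; the gripper's body (75 mm by 189 mm) begins 69 mm behind the grasp point.
Start: joints at [-1.22, 0.468, -0.012, 1.603, 0.006, 1.071, -0.056], TCP at [0.249, 0.6, 0.215] pointing down, gripper open.
Joint ranges: [-2.53, 2.53], [-0.31, 2.02], [-1.57, 1.55], [0.28, 2.44], [-1.29, 4.43], [0.15, 1.84], [-2.92, 2.92]. Speed limits (rad/s): [2.57, 2.57, 3.14, 3.14, 3.14, 3.14, 3.14].

### API

Orientations are given as a 3x3 rotation matrix whose columns are the frame's x, y, z axes.
In Python, from station import env, effector, solver, viewer, workorder, search_frame, tip_of gives the robot as it stands. Calls block until the motion is done:
- env.reach(position, orientation): joint-space move of the TCP to a pose.
- env.movel(position, frame=None, rate=0.15): straight line of the TCP; frame=None keeps the orientation; rate is the mean speed in m/s.
- env.goto_joints(angles): joint-space move.
- effector.release() and effector.grasp(squeeze=None): open the fingers fully, or close them until they stop; squeeze is the grip in N (None keeps the last).
- env.pause(seconds).
- solver.inverse_kinematics(position, orientation): joint angles nearest the present ones, or None.
- env.sense(): the state.
- viewer.read_camera(name): name is "scene" or "side" or "wrist"; returns (picture, depth): 384x512x3 uint8, red, green, blue; 384x512 float32, m along the optical axis (not along the pixel's ray), 0 where there is no reading.
- viewer.camera_info(name): a dict with "intrinsics" (3x3 intrinsics, pixels), "dist_coeffs" ([k1, k2, p1, p2, k3] as OpenCV has them; the pictures are not rectified), "eye" and "rotation" of the camera in the world; the wrist camera has in their place "T_tool_cam" (4x4, takes a point from camera to tool coordinates, whose origin is the TCP and whose axes are the flange's). Camera axes: x right, y up, looking along -z (the intrinsics and any distortion apply to the point x, -y, -z); pixel columns grow to the right and rows downward; lengths in m; the calibration is good to about 2 mm. A picture is of the moment at which its call begins: read the wrist's pose just before it. camera_info takes no time and is no camera call.
A pose or a line that the arm cannot do raises env.PlanningError and nothing moves.
- workorder.finish_job(): hands the job in; it is judged then, once.
Trained networks look in the newest picture that a camera, given by its name, has taken for a name from the list of things; names that differ only in an ending like _2 or _b are one class to them, and where a whole thing is asked for, a point or a joint stands for the part that bears it (a point fixed in the world has none). Each returns a list of dicts, best first, with "score" (0 to 1); they miss things now and then, are a little off and sometimes report something else, mostly with a low value. They report only what shows in the picture. A call takes as long as a camera call.
- search_frame(camera, name): "at" ([x, y, z] in m, in world coordinates, good to about 4 mm: the middle of the surface that is visible of it).
- tip_of(camera, name): "at" ([x, y, z] in m, in world coordinates, good to about 4 mm: a listed point, or the origin of a listed thing).
The state is a dict: "t": time; "joint_positions": joint angles; "joint_velocities": joint speeds; "tau": joint torques, N m; "ee_pos": TCP position; "tcp_rot": TCP orientation; "wrist_force": force on the tool from outside, world axes, zero at the start; "moment": the same for the moment, N m; "gripper_width": finger opening in m; "grasp_force": force on a finger pad.
Only numpy, scipy, OpenCV 4.12 (cv2) and the standard library are available. Lean on these libraries where they do the work, as an engineer would, in place of code of your own. Each camera call takes 0.05 s, during which the arm holds its last target. There are 200 camera calls.

## Working session

There is one attempt and no reset: what is moved stays moved. The work goes in short steps, each a Python script; the robot and the scene stay as the last script left them, time stands still between calls to the robot, and variables do not carry over. Pictures are saved under pics/ and viewed, at most 10 in all, crops included, and the job is handed in when it is done.

```bash
ls; mkdir -p pics
python3 - <<'E'
from station import env, viewer, tip_of, search_frame
import cv2, numpy as np
ims=[]
for c in ["scene","side"]:
    p,d=viewer.read_camera(c); cv2.imwrite(f"pics/{c}0.png",p[:,:,::-1]); np.savez(f"{c}0.npz",p=p,d=d)
    i=viewer.camera_info(c); print(c,i["eye"],np.round(i["rotation"],3).tolist(),i["intrinsics"],i["dist_coeffs"])
    for n in ["scraper","dock","dock_home","keeper_guide","keeper_post","motor_a","nylon_ring","copper_ring","bushing"]:
        print(n,[(np.round(r["at"],3).tolist(),round(r["score"],2)) for r in tip_of(c,n)][:4])
print(env.sense()["t"])
print(viewer.camera_info("wrist"))
E
```

```text
pics
scene [1.22731497 0.52425179 0.76904186] [[-0.606, -0.492, 0.625], [0.796, -0.38, 0.472], [0.006, 0.783, 0.622]] [[351.4388526   0.        257.7140606]
 [  0.        351.4388526 191.8311741]
 [  0.          0.          1.       ]] [-0.0859546  0.         0.         0.         0.       ]
scraper [([0.513, -0.191, 0.005], 0.88)]
dock [([0.504, 0.174, -0.001], 0.86)]
dock_home [([0.51, 0.161, 0.004], 0.64)]
keeper_guide [([0.621, 0.173, -0.004], 0.57)]
keeper_post [([0.612, 0.169, 0.042], 0.59)]
motor_a [([0.668, 0.35, -0.005], 0.94), ([0.656, -0.401, -0.001], 0.9), ([0.715, -0.132, -0.0], 0.59)]
nylon_ring [([0.454, 0.382, -0.002], 0.81)]
copper_ring [([0.471, -0.434, -0.001], 0.54), ([0.351, -0.274, -0.001], 0.2)]
bushing [([0.354, -0.277, 0.001], 0.71)]
side [-0.00770145 -0.66604641  0.76030972] [[0.764, 0.423, -0.487], [-0.645, 0.48, -0.595], [-0.018, 0.769, 0.639]] [[435.22015543   0.         250.98456645]
 [  0.         435.22015543 192.98669549]
 [  0.           0.           1.        ]] [0.05287767 0.         0.         0.         0.        ]
scraper [([0.512, -0.193, -0.00
[... 352 characters left out ...]
, -0.002], 0.86), ([0.72, -0.127, -0.0], 0.67)]
bushing [([0.349, -0.273, 0.0], 0.85)]
1.0
{'intrinsics': array([[290.19462495,   0.        , 251.71888229],
       [  0.        , 290.19462495, 191.41171868],
       [  0.        ,   0.        ,   1.        ]]), 'dist_coeffs': array([0.02284385, 0.        , 0.        , 0.        , 0.        ]), 'T_tool_cam': array([[-8.73039161e-04,  9.57149228e-01,  2.89593843e-01,
         8.16458065e-02],
       [ 9.99999471e-01,  6.78133890e-04,  7.73370620e-04,
        -9.36995793e-04],
       [ 5.43847692e-04,  2.89594365e-01, -9.57149313e-01,
        -1.70368101e-01],
       [ 0.00000000e+00,  0.00000000e+00,  0.00000000e+00,
         1.00000000e+00]])}
```

View pictures.

View pics/scene0.png

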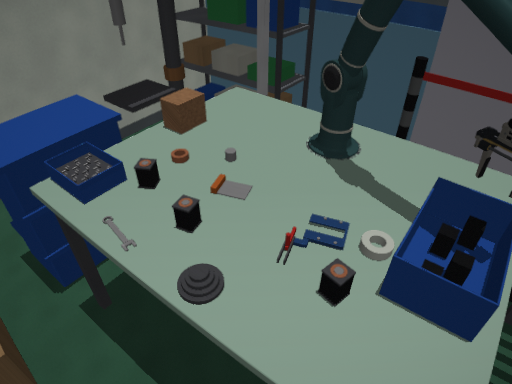

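View pics/side0.png

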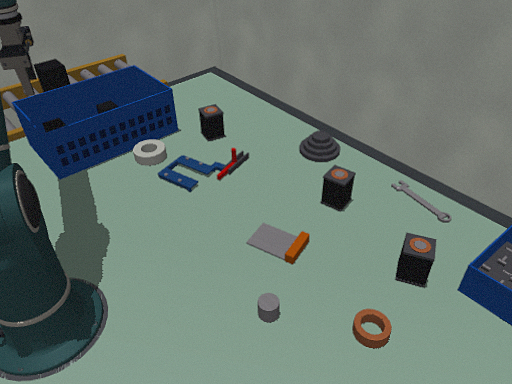

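```bash
cat > h.py <<'E'
from station import env, effector, solver, viewer, workorder, search_frame, tip_of
import cv2, numpy as np
def R(yaw,flip=0):  # tool down; y axis along direction yaw (dock y / scraper y)
    y=np.array([np.cos(yaw),np.sin(yaw),0])*(-1 if flip else 1); z=np.array([0,0,-1.]); return np.column_stack([np.cross(y,z),y,z])
def cloud(cam="wrist"):
    s=env.sense(); p,d=viewer.read_camera(cam); i=viewer.camera_info(cam); K,D=i["intrinsics"],i["dist_coeffs"]
    v,u=np.mgrid[:384,:512]; n=cv2.undistortPoints(np.stack([u,v],-1).reshape(-1,1,2).astype(float),K,D).reshape(384,512,2)
    c=np.stack([n[...,0]*d,-n[...,1]*d,-d],-1)
    if cam=="wrist":
        T=i["T_tool_cam"]; w=(c@T[:3,:3].T+T[:3,3])@np.array(s["tcp_rot"]).T+s["ee_pos"]
    else: w=c@np.array(i["rotation"]).T+i["eye"]
    w[d==0]=np.nan; return p,w
def ortho(w,p,c,half=0.18,mm=1.0,zr=(-.02,.2)):
    n=int(2*half*1000/mm); im=np.zeros((n,n,3),np.uint8); h=np.full((n,n),np.nan)
    m=np.isfinite(w[...,2])&(w[...,2]>zr[0])&(w[...,2]<zr[1]); q=w[m]
    a=((q[:,0]-c[0]+half)*1000/mm).astype(int); b=((c[1]+half-q[:,1])*1000/mm).astype(int)
    ok=(a>=0)&(a<n)&(b>=0)&(b<n); im[b[ok],a[ok]]=p[m][ok]; return im
def safe(pos,rots):
    best=None
    for r in rots:
        q=solver.inverse_kinematics(pos,r)
        if q is not None:
            q=np.array(q); k=abs(q[6])
            if best is None or k<best[0]: best=(k,r,q)
    return best
E
python3 - <<'E'
from h import *
s=env.sense(); print(np.round(s["tcp_rot"],2).tolist())
yd=np.deg2rad(107.3)-np.pi/2
for name,(x,y),yaw in [("dock",(0.53,0.2),yd),("scr",(0.52,-0.16),0.)]:
    rr=None
    for f in (0,1):
        q=solver.inverse_kinematics([x,y,.25],R(yaw,f)); print(name,f,None if q is None else np.round(q,2))
    b=safe([x,y,.25],[R(yaw,0),R(yaw,1)])
    env.goto_joints(b[2]); env.pause(.3)
    p,w=cloud(); np.savez(name+"1.npz",p=p,w=w); cv2.imwrite(f"pics/{name}1.png",p[:,:,::-1])
    for n in ["dock","dock_home","keeper_guide","keeper_post","scraper"]:
        print(n,[(np.round(r["at"],3).tolist(),round(r["score"],2)) for r in tip_of("wrist",n)][:2])
print(env.sense()["t"])
a=cv2.imread("pics/dock1.png");b=cv2.imread("pics/scr1.png"); cv2.imwrite("pics/both1.png",cv2.resize(np.vstack([a,b]),(0,0),fx=.78,fy=.78))
E
```

```text
[[-0.92, 0.38, 0.0], [0.38, 0.92, 0.0], [-0.0, 0.0, -1.0]]
dock 0 [-0.71  0.29  0.36  1.79 -0.12  1.07 -0.01]
dock 1 [ 0.48  0.68 -1.31  1.72  0.68  1.29  2.46]
dock [([0.499, 0.172, 0.002], 0.69), ([0.62, 0.171, -0.001], 0.16)]
dock_home []
keeper_guide [([0.619, 0.172, 0.001], 0.95), ([0.665, 0.352, 0.005], 0.16)]
keeper_post [([0.611, 0.17, 0.04], 0.97), ([0.499, 0.173, 0.002], 0.57)]
scraper [([0.517, -0.188, 0.002], 0.86)]
scr 0 [-0.29  0.27  0.63  1.86 -0.18  1.07  0.42]
scr 1 [-0.75  0.56  1.36  1.88 -0.59  1.2  -2.32]
dock []
dock_home []
keeper_guide []
keeper_post []
scraper [([0.514, -0.188, 0.003], 0.82)]
5.3333
```

View pics/both1.png

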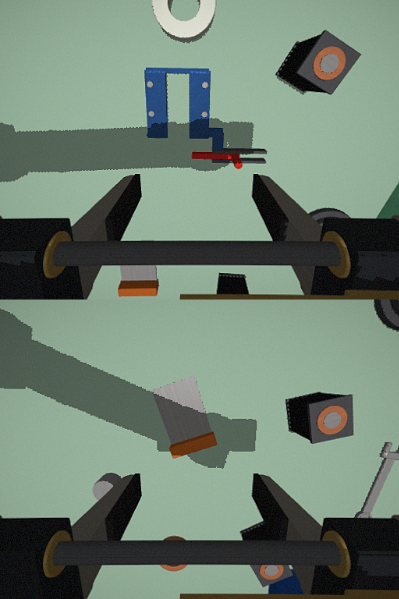

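```bash
cat >> h.py <<'E'
def planar(w,eye,z):
    t=(z-eye[2])/(w[...,2]-eye[2]); return (eye+(w-eye)*t[...,None])[...,:2]
def col(p,name):
    h=cv2.cvtColor(p,cv2.COLOR_RGB2HSV).astype(int); H,S,V=h[...,0],h[...,1],h[...,2]
    return {"blue":(H>100)&(H<125)&(S>120),"orange":(H>5)&(H<18)&(S>170),"red":((H<4)|(H>172))&(S>170)}[name]&(V>35)
E
python3 - <<'E'
from h import *
T=viewer.camera_info("wrist")["T_tool_cam"]
yd=np.deg2rad(107.3)-np.pi/2
d=np.load("dock1.npz"); p,w=d["p"],d["w"]; eye=np.array([.53,.2,.25])+R(yd)@T[:3,3]
print("bench z",np.nanmedian(w[200:260,20:60,2]), np.nanmedian(w[20:60,20:200,2]))
def rect(mask,z,w,eye,tol=.004):
    m=mask&(abs(w[...,2]-z)<tol); n,l,st,_=cv2.connectedComponentsWithStats(m.astype(np.uint8),connectivity=8)
    k=1+np.argmax(st[1:,4]); q=planar(w,eye,z)[l==k]; r=cv2.minAreaRect((q*1000).astype(np.float32)); return q,r
# dock: coords in approx dock frame
c0=np.array([.502,.171]); yaw=np.deg2rad(107.3)
bl=col(p,"blue")&(abs(w[...,2]-.015)<.005); q=planar(w,eye,.015)[bl]
q=q[np.linalg.norm(q-c0,axis=1)<.2]
Rz=np.array([[np.cos(yaw),-np.sin(yaw)],[np.sin(yaw),np.cos(yaw)]])
l=(q-c0)@Rz; l*=1000
print("n",len(l),"x",np.percentile(l[:,0],[0,1,50,99,100]),"y",np.percentile(l[:,1],[0,1,50,99,100]))
for x in range(-40,135,8):
    y=l[abs(l[:,0]-x)<4,1]
    if len(y)>3:
        pos=y[y>0];neg=y[y<0]; f=lambda a:(round(a.min(),1),round(a.max(),1)) if len(a) else None
        print(x,f(neg),f(pos))
for yy in range(-64,65,8):
    x=l[abs(l[:,1]-yy)<4,0]
    if len(x): print("y",yy,round(x.min(),1),round(x.max(),1))
# keeper
q=planar(w,eye,.062)[col(p,"red")&(w[...,2]>.055)]; print("post top",q.mean(0),len(q),((q-c0)@Rz).mean(0))
q=planar(w,eye,.018)[col(p,"red")&(abs(w[...,2]-.018)<.005)]; l2=(q-c0)@Rz*1000; print("keeper",l2.min(0),l2.max(0),cv2.minAreaRect((l2).astype(np.float32)))
# scraper
d=np.load("scr1.npz"); p,w=d["p"],d["w"]; eye=np.array([.52,-.16,.25])+R(0)@T[:3,3]
q,r=rect(col(p,"orange"),.026,w,eye); print("bar",r,len(q),q.mean(0))
E
```

```text
bench z 0.0005820753129181233 0.0004609987867462695
n 4997 x [-21.21588247 -16.65318566  61.96042688 120.08998136 121.29580298] y [-84.09936293 -81.03303833 -23.22835092  53.19263564  56.36088446]
-24 (np.float64(-83.3), np.float64(-65.8)) None
-16 (np.float64(-83.3), np.float64(-64.3)) None
-8 (np.float64(-83.0), np.float64(-65.5)) None
0 (np.float64(-84.1), np.float64(-22.3)) (np.float64(19.3), np.float64(53.8))
8 (np.float64(-83.9), np.float64(-22.3)) (np.float64(19.0), np.float64(56.4))
16 (np.float64(-82.2), np.float64(-22.4)) (np.float64(18.7), np.float64(54.4))
24 (np.float64(-56.4), np.float64(-22.4)) (np.float64(19.8), np.float64(54.0))
32 (np.float64(-56.3), np.float64(-22.5)) (np.float64(19.5), np.float64(53.5))
40 (np.float64(-56.2), np.float64(-22.6)) (np.float64(19.2), np.float64(54.1))
48 (np.float64(-56.1), np.float64(-22.6)) (np.float64(18.8), np.float64(53.9))
56 (np.float64(-57.2), np.float64(-22.7)) (np.float64(18.5), np.float64(53.3))
64 (np.float64(-57.1), np.float64(-22.8)) (np.float64(18.2), np.float64(53.7))
72 (np.float64(-57.0), np.float64(-22.9)) (np.float
[... 421 characters left out ...]
)
120 (np.float64(-56.2), np.float64(-0.9)) (np.float64(0.3), np.float64(53.1))
y -64 -21.2 17.3
y -56 -0.2 120.1
y -48 -0.2 120.1
y -40 1.3 120.1
y -32 1.3 120.1
y -24 -0.2 120.1
y -16 113.9 120.1
y -8 113.9 120.1
y 0 113.9 121.3
y 8 113.9 120.1
y 16 1.2 121.3
y 24 1.2 121.3
y 32 1.2 121.2
y 40 1.2 121.2
y 48 1.2 121.2
y 56 1.2 116.2
post top [0.61216752 0.16981296] 83 [-0.03389439 -0.10483063]
keeper [ -41.75010349 -117.40031251] [-26.38148973 -26.42517452] ((-33.4262809753418, -72.04759216308594), (91.2192153930664, 13.55263900756836), 88.05069732666016)
bar ((513.4601440429688, -191.83197021484375), (84.36627960205078, 22.390892028808594), 17.92447853088379) 882 [ 0.51403464 -0.19174909]
```

```bash
cat >> h.py <<'E'
YAW=np.deg2rad(106.65); M=np.array([.5033,.1714]); RD=np.array([[np.cos(YAW),-np.sin(YAW)],[np.sin(YAW),np.cos(YAW)]])
def dw(x,y,z): return np.r_[M+RD@np.array([x,y]),z]
TD=R(YAW-np.pi/2)
def st(tag=""):
    s=env.sense(); d=(np.array(s["ee_pos"][:2])-M)@RD
    print(tag,round(s["t"],2),"dock xy",np.round(d*1000,1),"z",round(s["ee_pos"][2],4),"F",np.round(s["wrist_force"],1),"w",round(s["gripper_width"],4),"gf",round(s["grasp_force"],1))
E
python3 - <<'E'
from h import *
P=RD.T@(np.array([.6122,.1698])-M); print(P)
env.reach(dw(P[0],P[1],.13),TD); env.movel(dw(P[0],P[1],.03)); st("down")
effector.grasp(25); st("grasp")
env.movel(dw(P[0],-.145,.03),rate=.06); st("open")
effector.release(); env.movel(dw(P[0],-.145,.2),rate=.3)
env.reach(dw(-.03,-.03,.25),TD); env.pause(.2)
p,w=cloud(); np.savez("dock2.npz",p=p,w=w); s=env.sense()
T=viewer.camera_info("wrist")["T_tool_cam"]; eye=s["ee_pos"]+np.array(s["tcp_rot"])@T[:3,3]
q=planar(w,eye,.062)[col(p,"red")&(w[...,2]>.055)]; print("post",(q-M).mean(0)@RD)
q=planar(w,eye,.018)[col(p,"red")&(abs(w[...,2]-.018)<.005)]; l=(q-M)@RD*1000; print("keeper",np.percentile(l,[1,99],axis=0))
bl=col(p,"blue")&(abs(w[...,2]-.015)<.005); l=(planar(w,eye,.015)[bl]-M)@RD*1000; l=l[abs(l[:,0]-60)<90]
for x in (10,20,30,50,70,90,100):
    y=l[(abs(l[:,0]-x)<4)&(abs(l[:,1])<60),1]; print(x,[round(v,1) for v in (y[y<0].min(),y[y<0].max(),y[y>0].min(),y[y>0].max())])
for yy in (-50,-40,-30,30,40,50):
    x=l[abs(l[:,1]-yy)<4,0]; print("y",yy,round(x.min(),1),round(x.max(),1))
st()
E
```

```text
[-0.03273544 -0.1038757 ]
down 7.51 dock xy [ -33.2 -104.6] z 0.0309 F [0.4 0.2 0.3] w 0.092 gf 0.0
grasp 8.68 dock xy [ -32.8 -104.2] z 0.03 F [ 1.2  0.  -0.8] w 0.0134 gf 25.0
open 9.51 dock xy [ -32.7 -145.6] z 0.03 F [ 1.9 -0.7 -0.8] w 0.0132 gf 25.0
post [-0.03305043 -0.14318134]
keeper [[ -39.15389286 -145.03850266]
 [ -29.10449386  -64.97373035]]
10 [np.float64(-60.0), np.float64(-20.2), np.float64(20.8), np.float64(56.8)]
20 [np.float64(-59.9), np.float64(-20.3), np.float64(20.5), np.float64(55.8)]
30 [np.float64(-54.2), np.float64(-20.3), np.float64(20.2), np.float64(55.5)]
50 [np.float64(-55.2), np.float64(-20.5), np.float64(20.6), np.float64(55.5)]
70 [np.float64(-54.8), np.float64(-20.7), np.float64(21.1), np.float64(55.5)]
90 [np.float64(-54.4), np.float64(-20.8), np.float64(20.2), np.float64(55.3)]
100 [np.float64(-54.2), np.float64(-20.9), np.float64(21.1), np.float64(55.8)]
y -50 1.1 121.5
y -40 1.1 121.6
y -30 1.1 121.6
y 30 1.1 121.6
y 40 1.1 121.5
y 50 1.1 121.5
 12.25 dock xy [-30.1 -30.4] z 0.2488 F [-0.4 -0.3  0.8] w 0.0918 gf 0.0
```

```bash
cat > look.py <<'E'
from h import *
def bar():
    p,w=cloud(); s=env.sense(); T=viewer.camera_info("wrist")["T_tool_cam"]; eye=s["ee_pos"]+np.array(s["tcp_rot"])@T[:3,3]
    m=col(p,"orange")&(abs(w[...,2]-.026)<.004); n,l,stt,_=cv2.connectedComponentsWithStats(m.astype(np.uint8)); k=1+np.argmax(stt[1:,4])
    (cx,cy),(a,b),an=cv2.minAreaRect((planar(w,eye,.026)[l==k]*1000).astype(np.float32))
    if a<b: an-=90; a,b=b,a
    return p,np.array([cx,cy])/1000,np.deg2rad(an),(a,b)
E
python3 - <<'E'
from look import *
c=np.array([.5135,-.1918]); a=np.deg2rad(17.9)
b=c-.03*np.array([-np.sin(a),np.cos(a)])
env.reach(np.r_[b,.17],R(a)); env.pause(.3)
p,c,an,sz=bar(); cv2.imwrite("pics/scr2.png",p[:,:,::-1]); print(c,np.rad2deg(an),sz); 
print([(np.round(r["at"],4).tolist(),r["score"]) for r in tip_of("wrist","scraper")][:2])
st()
E
```

```text
[ 0.51363116 -0.19236685] 17.932727813720703 (84.49996185302734, 20.792118072509766)
[([0.5172, -0.1889, 0.002], 0.76)]
 14.07 dock xy [-380.6   93.3] z 0.1701 F [-0.4 -0.1  0.4] w 0.0917 gf 0.0
```

View pics/scr2.png

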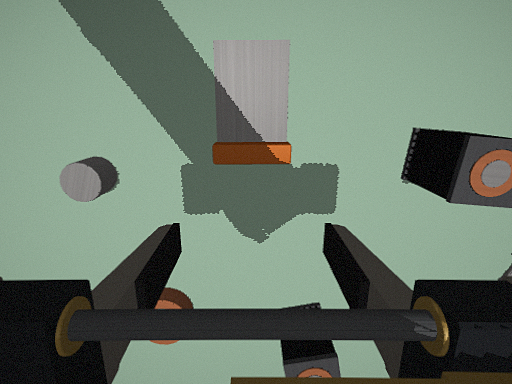

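Run:
```python
from h import *
c=np.array([.5136,-.1922]); a=np.deg2rad(17.93)
env.reach(np.r_[c,.10],R(a)); env.movel(np.r_[c,.045],rate=.1); env.movel(np.r_[c,.028],rate=.05); st("above")
env.movel(np.r_[c,.015],rate=.03); st("mid"); F=np.array(env.sense()["wrist_force"])
if abs(F[2])<8:
    env.movel(np.r_[c,.003],rate=.04); st("down"); effector.grasp(45); env.pause(.2); st("grasped")
p,_=cloud(); cv2.imwrite("pics/grip.png",p[:,:,::-1])
p,d=viewer.read_camera("side");
```

```text
above 15.66 dock xy [-351.3   94.5] z 0.0277 F [ 0.1 -0.2  0.3] w 0.0919 gf 0.0
mid 16.24 dock xy [-351.3   94.4] z 0.0148 F [ 0.1  0.  -0.4] w 0.0919 gf 0.0
down 16.69 dock xy [-351.2   94.6] z 0.0027 F [ 0.7 -0.1  0.4] w 0.0918 gf 0.0
grasped 17.15 dock xy [-351.4   94.3] z 0.003 F [ 0.4 -0.9 -2.1] w 0.0859 gf 45.0
```

View pics/grip.png

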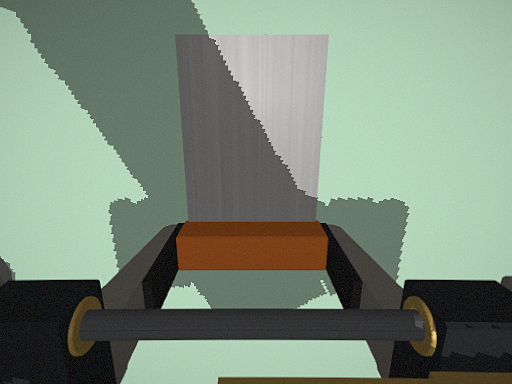

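Run:
```python
from h import *
e=np.array(env.sense()["ee_pos"]); env.movel(e+[0,0,.0025],rate=.03)
env.movel(dw(-.165,.001,.0055),frame=TD,rate=.12); env.pause(.2); st("pre")
p,_=cloud(); cv2.imwrite("pics/pre.png",p[:,:,::-1])
```

```text
pre 19.58 dock xy [-165.5    1.2] z 0.0055 F [ 0.1 -0.9 -2.8] w 0.086 gf 45.0
```

View pics/pre.png

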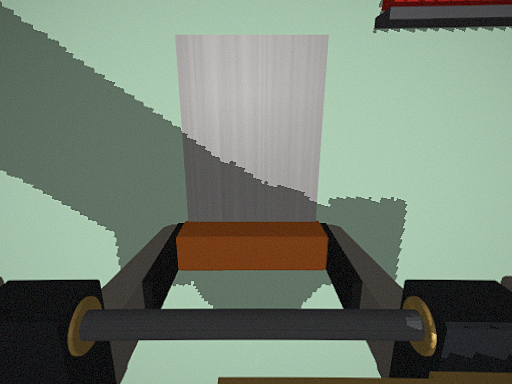

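Run:
```python
from h import *
z=.0050; F0=np.array(env.sense()["wrist_force"])
for x in [-.12,-.09,-.07,-.05,-.035,-.025,-.018,-.014,-.012,-.011,-.010,-.009,-.008]:
    env.movel(dw(x,.001,z),rate=.06 if x<-.03 else .03); st(str(x))
    F=np.array(env.sense()["wrist_force"])-F0
    if np.linalg.norm(F)>12: print("stop"); break
```

```text
-0.12 20.53 dock xy [-120.4    1. ] z 0.0051 F [-0.7 -0.8 -2.7] w 0.0859 gf 45.0
-0.09 21.18 dock xy [-89.9   0.9] z 0.0051 F [-0.2  0.5 -3.1] w 0.0857 gf 45.0
-0.07 21.67 dock xy [-69.5   1. ] z 0.005 F [-0.6  0.  -1.4] w 0.0856 gf 45.0
-0.05 22.15 dock xy [-49.6   1. ] z 0.005 F [-0.4  0.4 -2.4] w 0.0854 gf 45.0
-0.035 22.55 dock xy [-34.4   1. ] z 0.005 F [-0.   0.4 -2.2] w 0.0852 gf 45.0
-0.025 23.03 dock xy [-24.8   1. ] z 0.005 F [-0.6  0.  -2.2] w 0.0859 gf 45.0
-0.018 23.42 dock xy [-17.7   1. ] z 0.005 F [ 0.9  0.5 -1.9] w 0.0854 gf 45.0
-0.014 23.7 dock xy [-13.7   1. ] z 0.005 F [-1.   1.  -2.5] w 0.0854 gf 45.0
-0.012 23.95 dock xy [-11.9   1. ] z 0.005 F [-0.2 -0.4 -2.8] w 0.0859 gf 45.0
-0.011 24.2 dock xy [-11.   1.] z 0.005 F [ 0.1  0.2 -2.5] w 0.0858 gf 45.0
-0.01 24.45 dock xy [-10.5   1. ] z 0.005 F [-0.5 -1.4 -1.6] w 0.0858 gf 45.0
-0.009 24.7 dock xy [-10.5   1. ] z 0.005 F [ 2.1 -4.7 -1.9] w 0.0857 gf 45.0
-0.008 24.95 dock xy [-10.5   1. ] z 0.0051 F [ 2.1 -6.2 -2. ] w 0.0851 gf 45.0
```

Run:
```python
from look import *
env.movel(dw(-.0105,.0015,.0033),rate=.03); st("low"); env.pause(.1)
effector.release(); st("rel")
e=np.array(env.sense()["ee_pos"]); env.movel(e+[0,0,.04],rate=.06); st("up")
env.movel(dw(-.03,0,.2),rate=.25); env.pause(.2)
p,c,an,sz=bar(); print("bar dock mm",(c-M)@RD*1000,np.rad2deg(an)+90-106.65,sz)
cv2.imwrite("pics/home.png",p[:,:,::-1]); st()
```

```text
low 25.2 dock xy [-10.5   1.7] z 0.0031 F [ 0.8 -3.2 -3.4] w 0.086 gf 45.0
rel 25.61 dock xy [-9.7  1.1] z 0.0036 F [-0.2 -0.3 -0.4] w 0.0918 gf 0.0
up 26.43 dock xy [-9.6  1.2] z 0.0435 F [-0.  -0.1 -0.6] w 0.092 gf 0.0
bar dock mm [-10.68110215   2.11866092] 0.01205978393554119 (84.68231201171875, 20.451711654663086)
 27.47 dock xy [-29.9   0.7] z 0.1987 F [-0.5 -0.4  0.3] w 0.0919 gf 0.0
```

View pics/home.png

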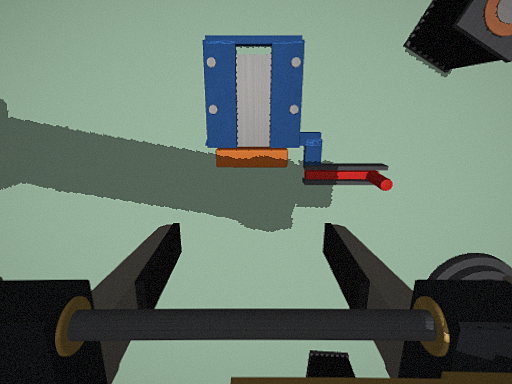

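The bar sits against the dock's mouth (rows 148-166), with the blade under the lips. The keeper is open and its post is at about (385,184). Next I shut it.

Run:
```python
from look import *
env.reach(dw(-.033,-.145,.13),TD); env.movel(dw(-.033,-.145,.032)); st("down")
effector.grasp(25); st("grasp")
for y in (-.11,-.1,-.098,-.0965):
    env.movel(dw(-.033,y,.032),rate=.06 if y<-.105 else .03); st(str(y))
effector.release(); st("rel"); e=np.array(env.sense()["ee_pos"]); env.movel(e+[0,0,.12],rate=.2)
env.movel(dw(-.04,-.03,.22),rate=.25); env.pause(.2)
p,c,an,sz=bar(); print("bar dock mm",(c-M)@RD*1000,np.rad2deg(an)+90-106.65,sz)
p,w=cloud(); s=env.sense(); T=viewer.camera_info("wrist")["T_tool_cam"]; eye=s["ee_pos"]+np.array(s["tcp_rot"])@T[:3,3]
q=planar(w,eye,.018)[col(p,"red")&(abs(w[...,2]-.018)<.005)]; l=(q-M)@RD*1000; print("keeper",np.percentile(l,[1,99],axis=0))
q=planar(w,eye,.062)[col(p,"red")&(w[...,2]>.055)]; print("post",(q-M).mean(0)@RD)
cv2.imwrite("pics/end.png",p[:,:,::-1]); st()
```

```text
down 28.95 dock xy [ -33.2 -145.7] z 0.0332 F [ 0.3 -0.2 -0.3] w 0.0918 gf 0.0
grasp 30.12 dock xy [ -33.  -145.1] z 0.032 F [ 0.4 -0.3 -0.6] w 0.0133 gf 25.0
-0.11 30.85 dock xy [ -33.  -109.2] z 0.0319 F [-2.2 -1.1  0.1] w 0.0133 gf 25.0
-0.1 31.33 dock xy [-33.  -99.5] z 0.0319 F [-0.2 -0.   0.3] w 0.0134 gf 25.0
-0.098 31.58 dock xy [-33.  -98.2] z 0.032 F [ 2.1 -0.4 -2. ] w 0.0133 gf 25.0
-0.0965 31.83 dock xy [-33.  -98.2] z 0.0321 F [ 5.8  0.9 -5.5] w 0.013 gf 25.0
rel 33.05 dock xy [-33.  -96.5] z 0.032 F [ 0.7  0.8 -0.2] w 0.0919 gf 0.0
bar dock mm [-10.47875569   2.54272749] 0.04035911560058025 (84.19820404052734, 21.161258697509766)
keeper [[ -38.33409778 -104.54868269]
 [ -29.10108488  -19.15681229]]
post [-0.03318214 -0.09665565]
 34.63 dock xy [-40. -30.] z 0.2189 F [-0.   0.5  0.5] w 0.0919 gf 0.0
```

View pics/end.png

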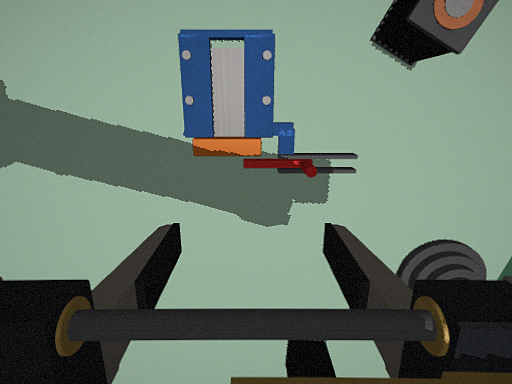

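The keeper (cols 243-310, row 163) is fully shut behind the bar, and the scraper is home.

```bash
python3 -c "
from station import workorder
print(workorder.finish_job())"
```

```text
the job is handed in; nothing more can be done
None
```

The job is handed in: my last camera measurements show the scraper home (bar against the dock, 2.5 mm off centre, parallel) and the keeper shut to about 1 mm, at 35 s of 64 s; I moved nothing else, and no verdict came back.

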